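# File the slide carton in the blue drawer

### The job

Pull open the drawer with the blue front by its handle, lay the carton of microscope slides flat on the drawer floor beside the white rack that is kept in it (set it down, do not drop it), and push the drawer fully shut without slamming it. Leave the yellow drawer alone, the rack standing at its side of the drawer, and the other things on the bench where they are.

Things in the scene. Friction and masses are not known exactly. Their poses are not given: they have to be found in the camera images.
- unit_blue: white sheet-metal bench unit with one blue-fronted drawer, 138 mm deep, 158 wide, 72 high, fixed to the bench. Origin: centre of its underside, on the bench; own z up, own -x is the way the drawer opens (towards the robot), y across; it may be turned up to 0.12 rad. Its roof is 4 mm thick and ends in front at x = -57 mm, above the back of the drawer's front plate. The blue and the yellow unit may stand either way round, left and right
- unit_blue_drawer (a joint): travel of the blue drawer in m: 0 fully shut, 0.105 fully open (end stop). It may start up to 10 mm ajar. It slides with about 1 N of friction plus 4 N per m/s and stays where it is left
- unit_blue_drawer_handle (a point): middle of the blue drawer's steel bar handle; it moves with the drawer, axes as the unit's. Round bar 11 mm thick, 101 mm long along y, 46 mm above the bench and 26 mm below the unit's top; bar axis 35 mm in front of the drawer's front plate (29 mm clear gap behind the bar), on two 8 mm stems 38 mm either side of the middle
- unit_blue_floor (a point): centre of the blue drawer's inner floor, 10 mm above the bench; it moves with the drawer, axes as the unit's. Inside the drawer measures 110 mm along x and 138 mm along y, walls 4 mm thick and rising 40 mm above this floor, floor to roof underside 58 mm. The middle is 106 mm behind the handle bar. When the drawer is fully open the strip from x = -55 to +46 mm lies clear of the roof. The white rack takes the +y side; from y = -69 to about +15 mm is free for the carton
- unit_yellow_drawer_handle (a point): middle of the handle of the yellow drawer, of the same make as the blue one
- unit_yellow_drawer (a joint): travel of the yellow drawer in m, 0 fully shut; it may start up to 10 mm ajar; to be left alone
- unit_yellow: white sheet-metal bench unit with one yellow-fronted drawer, 138 mm deep, 158 wide, 72 high, fixed to the bench. Origin: centre of its underside, on the bench; own z up, own -x is the way the drawer opens (towards the robot), y across; it may be turned up to 0.12 rad. Its roof is 4 mm thick and ends in front at x = -57 mm, above the back of the drawer's front plate
- slide_carton: white carton of microscope slides with green marks, a solid block 30 x 80 x 28 mm (x, y, z), about 0.11 kg, lying on the bench between the two units. Origin: centre of its underside; z up
- tube_rack: white slotted micro-tube rack 44 x 88 x 29 mm (x, y, z), loose, 0.12 kg, standing in the blue drawer along its +y wall with its long side along the drawer's x (hidden while the drawer is shut). Origin: centre of its underside
- red_bottle: bystander: clear bottle with red cap, 52 mm thick, 118 high, standing behind the carton. Origin: centre of its underside
- tape: bystander: roll of black tape 68 mm across, 19 high, lying at the right. Origin: centre of its underside
- black_pen: bystander: white and black marker 138 mm long, 14 thick, lying at the far left. Origin: its underside at mid-length

How it is judged:
On the way, in this order (a step that is already met when the one before it is completed fails the run):
1. the blue drawer is pulled well open (more than 85 mm) (value of joint unit_blue_drawer above 0.085 m), for 0.1 s.
2. the carton lies flat on the open drawer's floor, let go (x of slide_carton in the frame of unit_blue_floor between -0.055 and 0.055 m and y of slide_carton in the frame of unit_blue_floor between -0.069 and 0.069 m and z of slide_carton in the frame of unit_blue_floor between -0.004 and 0.005 m and angle between slide_carton's own z axis and vertical below 0.12 rad and value of joint unit_blue_drawer above 0.05 m and contact force between the fingers and slide_carton below 0.1 N and linear speed of slide_carton below 0.02 m/s), for 0.2 s.
At the end, for the whole second after the job is handed in: The blue drawer is shut to within 5 mm, the carton lies flat (within 0.12 rad) and at rest on its floor, the white rack stands upright on the floor at its +y side (centre more than 10 mm to +y), and the yellow drawer is open no more than 15 mm (value of joint unit_blue_drawer below 0.005 m and x of slide_carton in the frame of unit_blue_floor between -0.055 and 0.055 m and y of slide_carton in the frame of unit_blue_floor between -0.069 and 0.069 m and z of slide_carton in the frame of unit_blue_floor between -0.004 and 0.005 m and angle between each of slide_carton, tube_rack's own z axis and vertical below 0.12 rad and x of tube_rack in the frame of unit_blue_floor between -0.055 and 0.055 m and y of tube_rack in the frame of unit_blue_floor above 0.01 m and z of tube_rack in the frame of unit_blue_floor between -0.004 and 0.005 m and value of joint unit_yellow_drawer below 0.015 m and linear speed of slide_carton below 0.02 m/s); the robot touches nothing.
It fails at once if the yellow drawer is pulled open (more than 25 mm) (value of joint unit_yellow_drawer above 0.025 m).
It fails at once if the blue drawer is slammed (closing faster than 0.5 m/s) (velocity of joint unit_blue_drawer below -0.5 m/s).
It fails at once if the carton is dropped or thrown (faster than 0.6 m/s while not held) (linear speed of slide_carton above 0.6 m/s and contact force between the fingers and slide_carton below 0.1 N).
It fails at once if the red-capped bottle, the tape or the marker is shifted more than 30 mm, or the bottle tipped (distance of any of red_bottle, tape, black_pen from where it was at the start of the episode above 0.03 m or angle between red_bottle's own z axis and vertical above 0.4 rad).
It fails at once if the rack in the drawer is tipped (more than 0.5 rad) (angle between tube_rack's own z axis and vertical above 0.5 rad).
It also fails if it takes over 59 s, if anything falls off the work surface, if the arm or the gripper's body presses on something with over 40 N, if the wrist force passes 120 N, or if a joint passes its speed limit or range.

### The arm

A 6-joint arm with a two-finger parallel gripper is mounted at the origin on a cart in front of the work surface, level with it; the furniture and walls round the work are solid. World frame = base frame: x ahead of the robot, y to its left, z up, the work surface at z = 0. Lengths are in m, angles in rad, forces in N, time in s.
With the tool pointing down it reaches from about 0.425 to 0.95 m from the base axis. Payload 14.7 kg.
Tool frame: the origin (TCP) lies between the finger pads; the fingertips stand manip.finger_overhang ahead of it and the grasp point (between the pads) lies 5 mm behind it (manip.finger_overhang is the distance from the TCP to the fingertips, in m); z points along the fingers, y is the line along which they close (so a half turn about z gives the same grasp; the last joint's range is limited). The gripper opens to 85 mm and grips with 20 to 120 N. Pads are 22 mm wide; open, the fingers measure 114 mm over their backs; the gripper's body (76 mm by 85 mm) begins 54 mm behind the grasp point. The pads swing forward as they close: fully open they stand 13 mm farther back than shut.
Start: joints at [1.203, 0.48, 1.596, -0, 1.065, -0.047], TCP at [0.205, 0.617, 0.245] pointing down, gripper open.
Joint ranges: [-2.75, 2.75], [-0.82, 2.05], [0.23, 2.67], [-1.56, 4.7], [0.09, 2.69], [-2.92, 2.92]. Speed limits (rad/s): [1.89, 1.89, 2.39, 3.01, 3.01, 3.01].

### API

Orientations are given as a unit quaternion [x, y, z, w].
In Python, from rig import sensors, viewer, sign_off, manip gives the robot as it stands.
- The arm moves only by the tool servo_tool, never from a script. Its argument "plan" is a list of rows, each an object with "delta_pos": the shift along the tool's x, y, z in m, a list of three; "rot": the turn, a rotation vector about the tool's x, y, z in degrees, a list of three; "gripper": the opening, from 0 (shut) to 1 (fully open). A call has 1 to 5 rows; each row shifts and turns the commanded pose from where the row before left it, along the tool's axes as they then stand; what a row does not reach is not made up. A row lasts 1/8 s, in which the tool goes at most 62.5 mm and 10.7 degrees, less where a joint would pass 70% of its speed; a pose out of reach is approached as far as the arm can. A call with a gripper value outside its range is refused whole. The fingers move at their own pace and stop on an object; "newtons" is the grip in N (left out, the last holds). Time passes only in rows, so rows that do not move let the fingers close. It gives the time, the measured TCP pose, the force, the opening and the grip force at its end, in the units of the state.
- sensors.state(): the state, without advancing time (a new reading comes with each control period).
- viewer.snapshot(name): name is "scene" or "side" or "wrist"; returns a dict with "img" (400x640x3 uint8, red, green, blue), "camera_matrix" (3x3 intrinsics, pixels), "cam_to_world" (4x4, takes a point from camera to world coordinates); the wrist camera has in their place "T_tool_cam" (4x4, takes a point from camera to tool coordinates, whose origin is the TCP and whose axes are the flange's). Camera axes: x right, y up, looking along -z (the intrinsics and any distortion apply to the point x, -y, -z); pixel columns grow to the right and rows downward; lengths in m; the calibration is good to about 2 mm. A picture is of the moment at which its call begins: read the wrist's pose just before it. There is no depth.
- sign_off(): hands the job in; it is judged then, once.
Trained networks look in a picture, given as the dict that the camera call returned (one of the last four; its "shot" number tells which), for a name from the list of things; names that differ only in an ending like _2 or _b are one class to them, and where a whole thing is asked for, a point or a joint stands for the part that bears it (a point fixed in the world has none). Each returns a list of dicts, best first, with "p" (0 to 1); they miss things now and then, are a little off and sometimes report something else, mostly with a low value. They report only what shows in the picture. A call takes as long as a camera call.
- viewer.silhouettes(picture, thing): "mask" (400x640 bool, what is visible of it) and "box" ([left, top, right, bottom] in pixels, round what is visible of it).
- viewer.pinpoint(picture, thing): "centre" ([row, column] in pixels: a listed point, or the origin of a listed thing).
The state is a dict: "t": time; "qpos": joint angles; "joint_vel": joint speeds; "joint_efforts": joint torques, N m; "tool_pos": TCP position; "tcp_rot": TCP orientation; "contact_force": force on the tool from outside, world axes, zero at the start; "wrist_torque": the same for the moment, N m; "finger_gap": finger opening in m; "finger_force": force on a finger pad.
Only numpy, scipy, OpenCV 4.12 (cv2) and the standard library are available. Lean on these libraries where they do the work, as an engineer would, in place of code of your own. Each camera call takes 0.05 s, during which the arm holds its last target. There are 200 camera calls.

## Working session

There is one attempt and no reset: what is moved stays moved. The work goes in short steps, Python scripts to look and compute and a tool call to move; the robot and the scene stay as the last step left them, time stands still between calls to the robot, and variables do not carry over. Pictures are saved under pics/ and viewed, at most 10 in all, crops included, and the job is handed in when it is done.

Besides the shell and the picture viewer there is one more tool, called after "Request:" by a JSON object that holds its "op" and its "data", one argument or row to a line. servo_tool: Moves the arm, as the interface text tells. Its arguments: {"type":"object","properties":{"plan":{"type":"array"},"newtons":{"type":"number"}},"required":["plan"]}

```bash
mkdir -p pics
cat > h.py <<'E'
import numpy as np, cv2
from rig import sensors, viewer, sign_off, manip
from scipy.spatial.transform import Rotation as R
def T_of(pic):
    if 'cam_to_world' in pic: return np.array(pic['cam_to_world'])
    s=sensors.state(); T=np.eye(4); T[:3,:3]=R.from_quat(s['tcp_rot']).as_matrix(); T[:3,3]=s['tool_pos']
    return T@np.array(pic['T_tool_cam'])
def ray(pic,rc,T):
    K=np.array(pic['camera_matrix']); d=np.linalg.inv(K)@[rc[1],rc[0],1]
    return T[:3,3],T[:3,:3]@(d*[1,-1,-1])
def at_z(pic,rc,z,T):
    o,d=ray(pic,rc,T); return o+d*(z-o[2])/d[2]
def proj(pic,P,T):
    c=np.linalg.inv(T)@np.append(P,1); K=np.array(pic['camera_matrix']); u=K@(c[:3]*[1,-1,-1]); return u[1]/u[2],u[0]/u[2]
def save(pic,name): cv2.imwrite('pics/'+name,cv2.cvtColor(pic['img'],cv2.COLOR_RGB2BGR))
E
python3 - <<'E'
from h import *
np.set_printoptions(precision=4,suppress=True)
print(sensors.state(),manip.finger_overhang)
zs=dict(unit_blue_drawer_handle=.046,unit_yellow_drawer_handle=.046,unit_blue=0,unit_yellow=0,slide_carton=0,unit_blue_floor=.01,red_bottle=0,tape=0,black_pen=0)
ims=[]
for n in('scene','side','wrist'):
    p=viewer.snapshot(n);T=T_of(p);ims.append(p['img'])
    print(n,T[:3,3],p['camera_matrix'][0], [k for k in p])
    for k,z in zs.items():
        for r in viewer.pinpoint(p,k)[:2]: print(k,round(r['p'],2),np.round(r['centre'],1),at_z(p,r['centre'],z,T))
    save(p,n+'0.png')
E
```

```text
{'t': 0.0, 'qpos': array([ 1.2034,  0.4809,  1.5969,  0.    ,  1.0651, -0.0466]), 'joint_vel': array([-0.0006,  0.0001, -0.0007, -0.0004, -0.0003, -0.0003]), 'joint_efforts': array([ -0.0018, -95.0665, -43.0201,   0.0001,   0.0119,   0.0001]), 'tool_pos': array([0.2048, 0.6165, 0.2447]), 'tcp_rot': array([ 0.1597,  0.9872, -0.0006, -0.0001]), 'contact_force': array([-1.1936,  1.0629, -0.1608]), 'wrist_torque': array([-0.061 , -0.0339, -0.0231]), 'finger_force': 0.0, 'finger_gap': 0.08569185029373448} 0.014
scene [-0.4963 -0.8793  0.6514] [440.7902   0.     318.2816] ['img', 'camera_matrix', 'cam_to_world', 'shot']
unit_yellow_drawer_handle 0.88 [238.2 375.3] [ 0.4776 -0.1993  0.046 ]
unit_blue 0.83 [204.1 284.9] [0.549  0.2753 0.    ]
unit_yellow 0.8 [236.8 394.3] [ 0.6011 -0.187   0.    ]
slide_carton 0.57 [225.8 318.1] [0.4947 0.0511 0.    ]
red_bottle 0.87 [211.4 344. ] [0.648  0.0643 0.    ]
red_bottle 0.55 [226.3 319.9] [ 0.496   0.0439 -0.    ]
tape 0.7 [275.  430.1] [ 0.4742 -0.3899  0.    ]
side [0.4817 1.1153 0.877 ] [383.4694   0.     320.8292] ['img', 'camera_matrix', 'cam_to_world', 'shot']
unit_blue_drawer_handle 0.89 [251.3 347. ] [0.4607 0.2855 0.046 ]
unit_yellow_drawer_handle 0.75 [167.4 344.8] [ 0.4777 -0.1835  0.046 ]
unit_yellow_drawer_handle 0.48 [213.2 336. ] [0.5013 0.1065 0.046 ]
unit_blue 0.96 [257.9 314.7] [ 0.5602  0.2759 -0.    ]
unit_yellow 0.94 [173.2 318.7] [ 0.584  -0.2034  0.    ]
slide_carton 0.84 [214.8 334.2] [0.5084 0.0602 0.    ]
slide_carton 0.25 [337.2 326.1] [0.5076 0.552  0.    ]
tape 0.65 [149.8 345.8] [ 0.4762 -0.4025  0.    ]
tape 0.59 [214.5 294.1] [0.6516 0.0688 0.    ]
black_pen 0.56 [335.6 325.4] [0.5097 0.5475 0.    ]
wrist [0.1332 0.6404 0.3745] [298.5104   0.     320.643 ] ['img', 'camera_matrix', 'T_tool_cam', 'shot']
```

```bash
python3 -c "
import cv2,numpy as np
a=cv2.imread('pics/scene0.png')[130:330,180:480];b=cv2.imread('pics/side0.png')[120:370,200:440]
cv2.imwrite('pics/c0.png',np.hstack([cv2.resize(a,(450,300)),cv2.resize(b,(288,300))]))
cv2.imwrite('pics/c1.png',cv2.resize(b,None,fx=2.4,fy=2.4,interpolation=2))"
```

```text
(no output)
```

View pics/scene0.png

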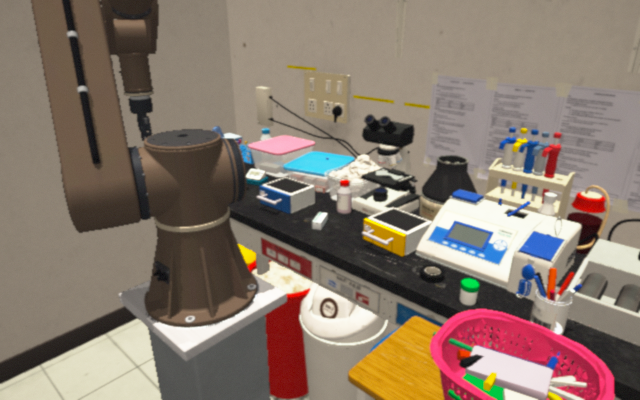

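View pics/c1.png

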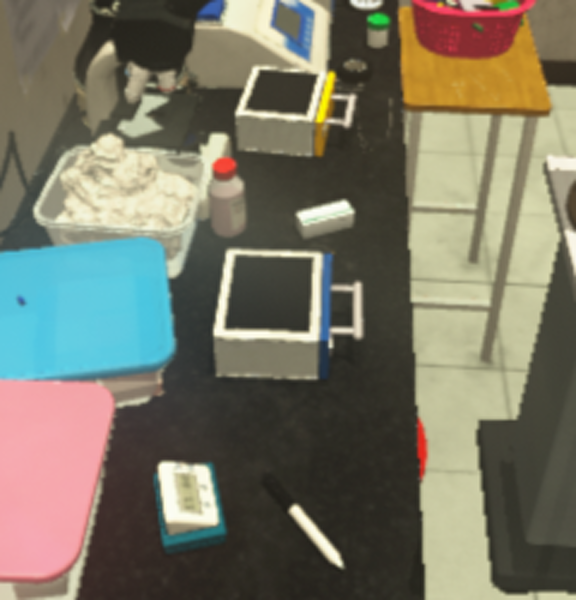

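The blue unit is on the left (scene px ~285,195) and the yellow one on the right (395,230). The carton lies between them at scene px (318,220), its long side roughly along world x. I'll move the wrist camera over the blue unit and carton.

Request:
{"op": "servo_tool", "data": {
  "plan": [
    {"delta_pos": [-0.043,-0.037,-0.006],"rot": [0,0,8],"gripper": 1},
    {"delta_pos": [-0.048,-0.03,-0.006],"rot": [0,0,8],"gripper": 1},
    {"delta_pos": [-0.052,-0.0235,-0.006],"rot": [0,0,8],"gripper": 1},
    {"delta_pos": [-0.0545,-0.016,-0.006],"rot": [0,0,8],"gripper": 1},
    {"delta_pos": [-0.056,-0.008,-0.006],"rot": [0,0,8],"gripper": 1}
  ]
}}

```text
t: 2.12
tool_pos: [0.3532, 0.3729, 0.2757]
tcp_rot: [0.49, 0.872, 0.0, 0.0]
contact_force: [1.5, 0.1, -0.5]
finger_gap: 0.0851
finger_force: 0.0
```

Request:
{"op": "servo_tool", "data": {
  "plan": [
    {"delta_pos": [-0.057,0,-0.006],"rot": [0,0,8],"gripper": 1},
    {"delta_pos": [-0.056,0.0075,-0.006],"rot": [0,0,8],"gripper": 1},
    {"delta_pos": [-0.055,0.015,-0.006],"rot": [0,0,8],"gripper": 1},
    {"delta_pos": [-0.052,0.0227,-0.006],"rot": [0,0,8],"gripper": 0.3},
    {"delta_pos": [0,0,0],"rot": [0,0,0],"gripper": 0.3}
  ]
}}

```text
t: 2.75
tool_pos: [0.4722, 0.1772, 0.2998]
tcp_rot: [0.712, 0.702, 0.0, 0.001]
contact_force: [-0.6, 1.2, -0.2]
finger_gap: 0.0516
finger_force: 0.0
```

```bash
cat > m.py <<'E'
from h import *
np.set_printoptions(precision=4,suppress=True)
def measure(name,zs):
    p=viewer.snapshot('wrist');T=T_of(p);save(p,name)
    s=sensors.state();print(s['t'],s['tool_pos'],s['tcp_rot'],s['finger_gap'],s['contact_force'])
    for k,z in zs.items():
        for r in viewer.pinpoint(p,k)[:1]: print(k,round(r['p'],2),np.round(r['centre'],1),at_z(p,r['centre'],z,T))
    return p,T
def rect(p,T,thing,z):
    for r in viewer.silhouettes(p,thing)[:1]:
        m=r['mask'].astype(np.uint8);c=max(cv2.findContours(m,0,2)[0],key=cv2.contourArea)
        w=np.array([at_z(p,(y,x),z,T)[:2] for x,y in c[:,0]],np.float32)
        print(thing,r['p'],r['box'],'minrect',cv2.minAreaRect(w*1000));
E
python3 - <<'E'
from m import *
p,T=measure('w1.png',dict(unit_blue_drawer_handle=.046,unit_blue=0,slide_carton=0,unit_yellow_drawer_handle=.046,red_bottle=0))
rect(p,T,'slide_carton',.028);rect(p,T,'slide_carton',0);rect(p,T,'unit_blue',.072);rect(p,T,'unit_blue_drawer_handle',.046)
E
```

```text
2.8 [0.4711 0.1787 0.2995] [0.7106 0.7036 0.0002 0.0001] 0.044100387376630516 [-0.0329 -0.0985 -0.305 ]
unit_blue_drawer_handle 0.6 [ 92.6 307. ] [0.4551 0.2775 0.046 ]
unit_blue 0.83 [ 92.3 385.5] [0.559  0.2796 0.    ]
slide_carton 0.83 [244.5 345.3] [0.5078 0.0567 0.    ]
unit_yellow_drawer_handle 0.64 [ 94.5 387.1] [0.5516 0.2743 0.046 ]
red_bottle 0.72 [234.8 432.7] [0.6431 0.0715 0.    ]
slide_carton 0.9 [318.0, 227.1, 372.7, 270.0] minrect ((501.79132080078125, 61.65138626098633), (79.91083526611328, 41.879825592041016), 26.518648147583008)
slide_carton 0.9 [318.0, 227.1, 372.7, 270.0] minrect ((503.969482421875, 48.277099609375), (85.49397277832031, 44.80583953857422), 26.518665313720703)
unit_blue 0.77 [299.9, 5.1, 470.2, 163.4] minrect ((538.2620239257812, 276.842529296875), (179.07101440429688, 158.51258850097656), 1.2906689643859863)
unit_blue_drawer_handle 0.97 [297.9, 12.5, 350.4, 160.3] minrect ((475.2939147949219, 277.883544921875), (55.845645904541016, 167.4668426513672), 0.9218871593475342)
```

View pics/w1.png

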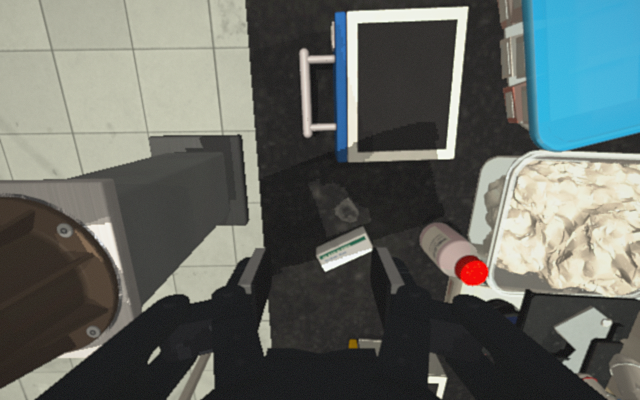

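The wrist view has the blue unit's roof corners near (346,12), (468,7), (454,158) and (346,160). The handle bar runs along column ~305, rows 48–136. The carton is at (345,250), turned about 25°, and the bottle is behind it. Next I'll convert the corners to world coordinates.

Run:
```python
from m import *
p=viewer.snapshot('wrist');T=T_of(p)
print(T, p['camera_matrix'], p.keys())
for rc in [(12,346),(7,468),(158,454),(160,346)]: print('roof',at_z(p,rc,.072,T))
for rc in [(49,304),(92,305),(135,306)]: print('bar',at_z(p,rc,.046,T))
for rc in [(12,341),(160,341)]: print('front',at_z(p,rc,.07,T))
for rc in [(243,317),(228,367),(243,372),(256,322),(270,324)]: print('cart',at_z(p,rc,.028,T))
a=cv2.cvtColor(p['img'],4)
cv2.imwrite('pics/w1c.png',np.vstack([cv2.resize(a[0:170,280:480],(800,680))[:400],])) if 0 else cv2.imwrite('pics/w1c.png',np.hstack([cv2.resize(a[0:170,280:480],(500,425),interpolation=2),cv2.resize(a[215:285,305:385],(300,262),interpolation=2)[:425] if 0 else cv2.copyMakeBorder(cv2.resize(a[215:285,305:385],(300,262),interpolation=2),0,163,0,0,0)]))
```

```text
[[ 1.      0.0064  0.0008  0.4693]
 [-0.0063  0.9567  0.291   0.255 ]
 [ 0.0011 -0.291   0.9567  0.4285]
 [ 0.      0.      0.      1.    ]] [[298.5104   0.     320.643 ]
 [  0.     298.5104 204.3835]
 [  0.       0.       1.    ]] dict_keys(['img', 'camera_matrix', 'T_tool_cam', 'shot'])
roof [0.4968 0.3563 0.072 ]
roof [0.6236 0.3601 0.072 ]
roof [0.6284 0.2033 0.072 ]
roof [0.4996 0.2018 0.072 ]
bar [0.4509 0.3266 0.046 ]
bar [0.4511 0.28   0.046 ]
bar [0.4512 0.2295 0.046 ]
front [0.4917 0.3569 0.07  ]
front [0.4938 0.2015 0.07  ]
cart [0.4633 0.0743 0.028 ]
cart [0.5354 0.0973 0.028 ]
cart [0.5436 0.0738 0.028 ]
cart [0.4705 0.0533 0.028 ]
cart [0.4733 0.0301 0.028 ]
```

View pics/w1c.png

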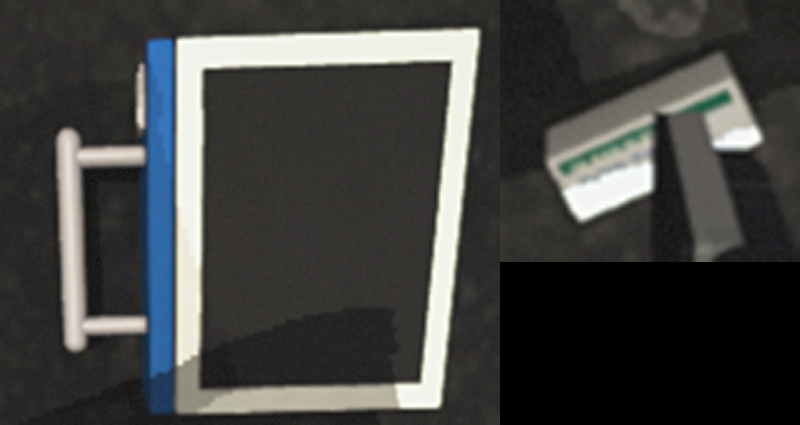

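Request:
{"op": "servo_tool", "data": {
  "plan": [
    {"delta_pos": [0.05,-0.0105,0.02],"rot": [0,0,-1.5],"gripper": 0.3},
    {"delta_pos": [0.05,-0.0105,0.03],"rot": [0,0,0],"gripper": 0.3},
    {"delta_pos": [0,0,0.05],"rot": [0,0,0],"gripper": 0.3},
    {"delta_pos": [0,0,0.05],"rot": [0,0,0],"gripper": 0.3},
    {"delta_pos": [0,0,0.03],"rot": [0,0,0],"gripper": 0.3}
  ]
}}

```text
t: 3.92
tool_pos: [0.4475, 0.2799, 0.1171]
tcp_rot: [0.7, 0.714, -0.001, -0.0]
contact_force: [1.1, 0.4, 0.2]
finger_gap: 0.0254
finger_force: 0.0
```

Run:
```python
from m import *
p,T=measure('w2.png',dict(unit_blue_drawer_handle=.046))
p=viewer.snapshot('side');T=T_of(p);save(p,'s2.png');print([ (r['p'],at_z(p,r['centre'],.046,T)) for r in viewer.pinpoint(p,'unit_blue_drawer_handle')])
```

```text
3.975 [0.4464 0.2791 0.1145] [ 0.6999  0.7142 -0.0026 -0.0008] 0.025594338217515673 [-3.95   -1.0283 -5.6878]
unit_blue_drawer_handle 0.91 [231.8 331. ] [0.4526 0.273  0.046 ]
[(0.74, array([0.462 , 0.2649, 0.046 ]))]
```

View pics/w2.png

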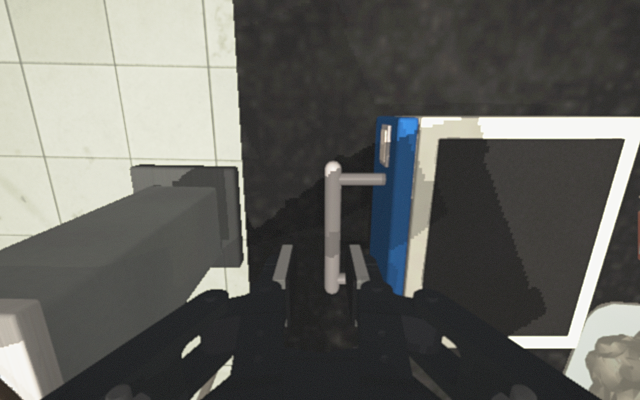

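The bar is at column ~333, rows 165–290, between the fingers but about 6 mm too far +x. I'll correct that, lower and grip.

Request:
{"op": "servo_tool", "data": {
  "plan": [
    {"delta_pos": [-0.002,0.006,0.015],"rot": [0,0,0],"gripper": 0.3},
    {"delta_pos": [0,0,0.03],"rot": [0,0,0],"gripper": 0.3},
    {"delta_pos": [0,0,0.029],"rot": [0,0,0],"gripper": 0.3},
    {"delta_pos": [0,0,0],"rot": [0,0,0],"gripper": 0.3},
    {"delta_pos": [0,0,0],"rot": [0,0,0],"gripper": 0.3}
  ]
}}

```text
t: 4.75
tool_pos: [0.4553, 0.2782, 0.0456]
tcp_rot: [0.7, 0.714, 0.0, 0.0]
contact_force: [-0.6, 0.1, 0.0]
finger_gap: 0.0258
finger_force: 0.0
```

Request:
{"op": "servo_tool", "data": {
  "plan": [
    {"delta_pos": [0,0,0],"rot": [0,0,0],"gripper": 0.0},
    {"delta_pos": [0,0,0],"rot": [0,0,0],"gripper": 0.0},
    {"delta_pos": [0,0,0],"rot": [0,0,0],"gripper": 0.0},
    {"delta_pos": [0,0,0],"rot": [0,0,0],"gripper": 0.0}
  ],
  "newtons": 30
}}

```text
t: 5.25
tool_pos: [0.4552, 0.2782, 0.0459]
tcp_rot: [0.7, 0.714, 0.001, 0.0]
contact_force: [0.8, -2.0, 6.9]
finger_gap: 0.0098
finger_force: 29.5
```

Request:
{"op": "servo_tool", "data": {
  "plan": [
    {"delta_pos": [0,-0.015,0],"rot": [0,0,0],"gripper": 0.0},
    {"delta_pos": [0,-0.02,0],"rot": [0,0,0],"gripper": 0.0},
    {"delta_pos": [0,-0.02,0],"rot": [0,0,0],"gripper": 0.0},
    {"delta_pos": [0,-0.02,0],"rot": [0,0,0],"gripper": 0.0},
    {"delta_pos": [0,-0.02,0],"rot": [0,0,0],"gripper": 0.0}
  ]
}}

```text
t: 5.88
tool_pos: [0.3595, 0.2762, 0.0459]
tcp_rot: [0.7, 0.714, 0.001, 0.0]
contact_force: [2.1, -2.6, 8.2]
finger_gap: 0.0101
finger_force: 30.4
```

Request:
{"op": "servo_tool", "data": {
  "plan": [
    {"delta_pos": [0,-0.004,0],"rot": [0,0,0],"gripper": 0.0},
    {"delta_pos": [0,-0.003,0],"rot": [0,0,0],"gripper": 0.0},
    {"delta_pos": [0,0,0],"rot": [0,0,0],"gripper": 0.0}
  ]
}}

```text
t: 6.25
tool_pos: [0.3526, 0.2761, 0.0458]
tcp_rot: [0.7, 0.714, 0.0, 0.0]
contact_force: [-1.0, -3.4, 11.2]
finger_gap: 0.0098
finger_force: 30.7
```

Request:
{"op": "servo_tool", "data": {
  "plan": [
    {"delta_pos": [0,-0.003,0],"rot": [0,0,0],"gripper": 0.0},
    {"delta_pos": [0,0,0],"rot": [0,0,0],"gripper": 0.0}
  ]
}}

```text
t: 6.5
tool_pos: [0.3515, 0.2762, 0.0459]
tcp_rot: [0.7, 0.714, 0.002, 0.001]
contact_force: [15.3, -14.9, 5.0]
finger_gap: 0.0096
finger_force: 30.3
```

Request:
{"op": "servo_tool", "data": {
  "plan": [
    {"delta_pos": [0,0,0],"rot": [0,0,0],"gripper": 0.3},
    {"delta_pos": [0,0,0],"rot": [0,0,0],"gripper": 0.3},
    {"delta_pos": [0,0,0],"rot": [0,0,0],"gripper": 0.3},
    {"delta_pos": [0,0,-0.03],"rot": [0,0,0],"gripper": 0.3},
    {"delta_pos": [0,0,-0.06],"rot": [0,0,0],"gripper": 0.3}
  ]
}}

```text
t: 7.12
tool_pos: [0.3484, 0.2753, 0.1349]
tcp_rot: [0.7, 0.714, -0.002, -0.0]
contact_force: [1.9, 0.9, -0.6]
finger_gap: 0.0258
finger_force: 0.0
```

Request:
{"op": "servo_tool", "data": {
  "plan": [
    {"delta_pos": [-0.022,0.0155,-0.015],"rot": [0,0,-10.6],"gripper": 0.6},
    {"delta_pos": [-0.0245,0.011,-0.015],"rot": [0,0,-10.6],"gripper": 0.6},
    {"delta_pos": [-0.026,0.0065,-0.015],"rot": [0,0,-10.6],"gripper": 0.6},
    {"delta_pos": [-0.027,0.0015,-0.01],"rot": [0,0,-10.6],"gripper": 0.6},
    {"delta_pos": [-0.0265,-0.0035,-0.01],"rot": [0,0,-10.6],"gripper": 0.6}
  ]
}}

```text
t: 7.75
tool_pos: [0.4292, 0.1668, 0.2007]
tcp_rot: [0.305, 0.952, 0.0, 0.0]
contact_force: [0.5, 0.3, 0.7]
finger_gap: 0.0514
finger_force: 0.0
```

Request:
{"op": "servo_tool", "data": {
  "plan": [
    {"delta_pos": [-0.0255,-0.0085,0],"rot": [0,0,-10.6],"gripper": 0.6},
    {"delta_pos": [-0.0235,-0.013,0],"rot": [0,0,-10.6],"gripper": 0.6},
    {"delta_pos": [-0.021,-0.017,0],"rot": [0,0,-10.6],"gripper": 0.6},
    {"delta_pos": [-0.0175,-0.0205,0],"rot": [0,0,-10.6],"gripper": 0.6},
    {"delta_pos": [-0.0135,-0.0235,0],"rot": [0,0,-10.6],"gripper": 0.6}
  ]
}}

```text
t: 8.38
tool_pos: [0.5086, 0.0579, 0.2002]
tcp_rot: [-0.152, 0.988, 0.0, -0.0]
contact_force: [0.5, -0.2, -0.8]
finger_gap: 0.0513
finger_force: 0.0
```

Request:
{"op": "servo_tool", "data": {
  "plan": [
    {"delta_pos": [0,0,0],"rot": [0,0,0],"gripper": 0.6},
    {"delta_pos": [0,0,0],"rot": [0,0,0],"gripper": 0.6}
  ]
}}

```text
t: 8.62
tool_pos: [0.5077, 0.0589, 0.2001]
tcp_rot: [-0.147, 0.989, 0.0, -0.0]
contact_force: [-0.4, 0.2, 1.3]
finger_gap: 0.0513
finger_force: 0.0
```

Run:
```python
from m import *
p,T=measure('w3.png',dict(slide_carton=0,red_bottle=0,unit_blue_floor=.01,tube_rack=.01,unit_blue_drawer_handle=.046))
rect(p,T,'slide_carton',.028);rect(p,T,'slide_carton',.0);rect(p,T,'tube_rack',.039)
```

```text
8.675 [0.5077 0.0591 0.2002] [-0.1477  0.989   0.0001 -0.0003] 0.05145956837973682 [-0.7793 -0.2383  1.0836]
slide_carton 0.67 [180.4 317.1] [0.5059 0.0549 0.    ]
unit_blue_floor 0.88 [199.1 521.4] [0.4579 0.2781 0.01  ]
tube_rack 0.55 [202.1 559. ] [0.4488 0.32   0.01  ]
unit_blue_drawer_handle 0.73 [ 95.4 598.6] [0.3486 0.2708 0.046 ]
slide_carton 0.56 [300.1, 142.5, 337.3, 222.1] minrect ((504.5790710449219, 55.034996032714844), (83.63353729248047, 32.446895599365234), 25.32090950012207)
slide_carton 0.56 [300.1, 142.5, 337.3, 222.1] minrect ((510.99481201171875, 56.669517517089844), (91.40138244628906, 35.460540771484375), 25.320903778076172)
tube_rack 0.59 [522.3, 161.9, 620.1, 253.0] minrect ((448.9045715332031, 306.0589294433594), (68.3922119140625, 88.79608154296875), 89.9697036743164)
```

View pics/w3.png

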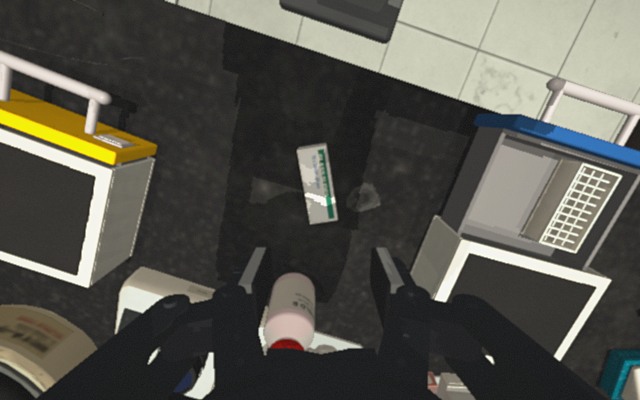

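The blue drawer is open and the rack stands at its +y side. The floor is free on the left, around px (515,190). The carton is centred near px (318,183) and turned about 8° from the tool. I'll align and go down.

Request:
{"op": "servo_tool", "data": {
  "plan": [
    {"delta_pos": [0.004,-0.003,0.04],"rot": [0,0,-8.5],"gripper": 0.6},
    {"delta_pos": [0,0,0.06],"rot": [0,0,0],"gripper": 0.6},
    {"delta_pos": [0,0,0.05],"rot": [0,0,0],"gripper": 0.6},
    {"delta_pos": [0,0,0.032],"rot": [0,0,0],"gripper": 0.6},
    {"delta_pos": [0,0,0],"rot": [0,0,0],"gripper": 0.6}
  ]
}}

```text
t: 9.7
tool_pos: [0.5038, 0.0545, 0.0165]
tcp_rot: [-0.222, 0.975, 0.0, -0.002]
contact_force: [0.0, 0.1, 1.0]
finger_gap: 0.0512
finger_force: 0.0
```

Request:
{"op": "servo_tool", "data": {
  "plan": [
    {"delta_pos": [0,0,0],"rot": [0,0,0],"gripper": 0.0},
    {"delta_pos": [0,0,0],"rot": [0,0,0],"gripper": 0.0},
    {"delta_pos": [0,0,0],"rot": [0,0,0],"gripper": 0.0},
    {"delta_pos": [0,0,0],"rot": [0,0,0],"gripper": 0.0}
  ],
  "newtons": 30
}}

```text
t: 10.2
tool_pos: [0.5063, 0.0547, 0.0196]
tcp_rot: [-0.222, 0.975, -0.0, 0.001]
contact_force: [-1.8, 0.3, 12.1]
finger_gap: 0.0293
finger_force: 32.1
```

Request:
{"op": "servo_tool", "data": {
  "plan": [
    {"delta_pos": [0,0,-0.04],"rot": [0,0,0],"gripper": 0.0},
    {"delta_pos": [0,0,-0.05],"rot": [0,0,0],"gripper": 0.0},
    {"delta_pos": [0,0,-0.03],"rot": [0,0,0],"gripper": 0.0}
  ]
}}

```text
t: 10.58
tool_pos: [0.5061, 0.0547, 0.1412]
tcp_rot: [-0.222, 0.975, -0.0, 0.001]
contact_force: [1.4, 0.5, -0.9]
finger_gap: 0.0295
finger_force: 30.5
```

Request:
{"op": "servo_tool", "data": {
  "plan": [
    {"delta_pos": [-0.0075,0.04,0],"rot": [0,0,8.2],"gripper": 0.0},
    {"delta_pos": [-0.0015,0.0405,0],"rot": [0,0,8.2],"gripper": 0.0},
    {"delta_pos": [0.004,0.0405,0],"rot": [0,0,8.2],"gripper": 0.0},
    {"delta_pos": [0.01,0.0395,0],"rot": [0,0,0],"gripper": 0.0},
    {"delta_pos": [0.01,0.0395,0],"rot": [0,0,0],"gripper": 0.0}
  ]
}}

```text
t: 11.2
tool_pos: [0.452, 0.2523, 0.1391]
tcp_rot: [-0.009, 1.0, 0.0, 0.001]
contact_force: [0.3, -1.1, -2.0]
finger_gap: 0.0292
finger_force: 30.5
```

Request:
{"op": "servo_tool", "data": {
  "plan": [
    {"delta_pos": [0,0,0],"rot": [0,0,0],"gripper": 0.0},
    {"delta_pos": [0,0,0],"rot": [0,0,0],"gripper": 0.0}
  ]
}}

```text
t: 11.45
tool_pos: [0.4523, 0.2508, 0.1387]
tcp_rot: [-0.009, 1.0, 0.0, 0.0]
contact_force: [0.1, -0.4, -0.9]
finger_gap: 0.0293
finger_force: 30.5
```

Run:
```python
from m import *
p,T=measure('w4.png',dict(slide_carton=.11,unit_blue_floor=.01,tube_rack=.01,unit_blue_drawer_handle=.046))
```

```text
11.5 [0.4524 0.2504 0.1386] [-0.0088  1.     -0.      0.0001] 0.02978060091678509 [-0.2744 -0.9233 -0.4612]
slide_carton 0.96 [256.6 321.6] [0.4571 0.2512 0.11  ]
unit_blue_floor 0.65 [205.2 347.3] [0.4562 0.2748 0.01  ]
tube_rack 0.9 [200.5 392.1] [0.4511 0.3149 0.01  ]
unit_blue_drawer_handle 0.74 [ 70.9 352.7] [0.349  0.2707 0.046 ]
```

View pics/w4.png

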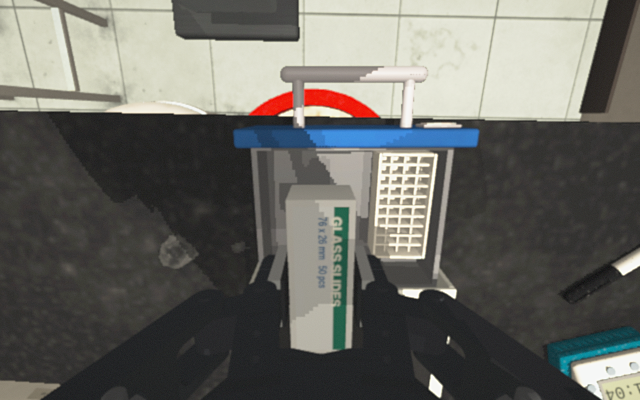

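The carton hangs level over the free part of the drawer, clear of the rack. I'll lower it gently with a 5 mm shift towards the front.

Request:
{"op": "servo_tool", "data": {
  "plan": [
    {"delta_pos": [0.005,0,0.02],"rot": [0,0,0],"gripper": 0.0},
    {"delta_pos": [0,0,0.035],"rot": [0,0,0],"gripper": 0.0},
    {"delta_pos": [0,0,0.03],"rot": [0,0,0],"gripper": 0.0},
    {"delta_pos": [0,0,0.015],"rot": [0,0,0],"gripper": 0.0},
    {"delta_pos": [0,0,0.003],"rot": [0,0,0],"gripper": 0.0}
  ]
}}

```text
t: 12.32
tool_pos: [0.4472, 0.2505, 0.0348]
tcp_rot: [-0.009, 1.0, -0.0, -0.001]
contact_force: [-0.2, 0.0, -0.6]
finger_gap: 0.0296
finger_force: 30.5
```

Request:
{"op": "servo_tool", "data": {
  "plan": [
    {"delta_pos": [0,0,0.002],"rot": [0,0,0],"gripper": 0.0},
    {"delta_pos": [0,0,0.002],"rot": [0,0,0],"gripper": 0.0},
    {"delta_pos": [0,0,0],"rot": [0,0,0],"gripper": 0.0}
  ]
}}

```text
t: 12.7
tool_pos: [0.4476, 0.251, 0.0317]
tcp_rot: [-0.009, 1.0, 0.0, 0.0]
contact_force: [-0.2, 0.1, -1.2]
finger_gap: 0.0294
finger_force: 30.5
```

Request:
{"op": "servo_tool", "data": {
  "plan": [
    {"delta_pos": [0,0,0.001],"rot": [0,0,0],"gripper": 0.0},
    {"delta_pos": [0,0,0.001],"rot": [0,0,0],"gripper": 0.0},
    {"delta_pos": [0,0,0],"rot": [0,0,0],"gripper": 0.0}
  ]
}}

```text
t: 13.08
tool_pos: [0.4476, 0.251, 0.0296]
tcp_rot: [-0.009, 1.0, 0.0, 0.0]
contact_force: [-0.3, -1.0, 5.8]
finger_gap: 0.0291
finger_force: 31.4
```

Request:
{"op": "servo_tool", "data": {
  "plan": [
    {"delta_pos": [0,0,0.001],"rot": [0,0,0],"gripper": 0.0},
    {"delta_pos": [0,0,0],"rot": [0,0,0],"gripper": 0.0}
  ]
}}

```text
t: 13.32
tool_pos: [0.4484, 0.251, 0.0296]
tcp_rot: [-0.009, 1.0, 0.0, 0.001]
contact_force: [1.0, -6.5, 26.7]
finger_gap: 0.0292
finger_force: 34.1
```

Request:
{"op": "servo_tool", "data": {
  "plan": [
    {"delta_pos": [0,0,-0.001],"rot": [0,0,0],"gripper": 0.0},
    {"delta_pos": [0,0,0],"rot": [0,0,0],"gripper": 0.45},
    {"delta_pos": [0,0,0],"rot": [0,0,0],"gripper": 0.45},
    {"delta_pos": [0,0,0],"rot": [0,0,0],"gripper": 0.45},
    {"delta_pos": [0,0,0],"rot": [0,0,0],"gripper": 0.45}
  ]
}}

```text
t: 13.95
tool_pos: [0.4473, 0.2509, 0.0292]
tcp_rot: [-0.009, 1.0, -0.0, -0.0]
contact_force: [0.4, 0.4, -0.5]
finger_gap: 0.0387
finger_force: 0.0
```

Request:
{"op": "servo_tool", "data": {
  "plan": [
    {"delta_pos": [0,0,-0.01],"rot": [0,0,0],"gripper": 0.45},
    {"delta_pos": [0,0,-0.03],"rot": [0,0,0],"gripper": 0.45},
    {"delta_pos": [0,0,-0.05],"rot": [0,0,0],"gripper": 0.45},
    {"delta_pos": [0,0,-0.05],"rot": [0,0,0],"gripper": 0.45},
    {"delta_pos": [0,0,0],"rot": [0,0,0],"gripper": 0.45}
  ]
}}

```text
t: 14.58
tool_pos: [0.4493, 0.2518, 0.1735]
tcp_rot: [-0.009, 1.0, 0.001, 0.003]
contact_force: [0.7, -0.2, -0.4]
finger_gap: 0.0387
finger_force: 0.0
```

Run:
```python
from m import *
p,T=measure('w5.png',dict(slide_carton=.01,unit_blue_floor=.01,tube_rack=.01,unit_blue_drawer_handle=.046))
```

```text
14.625 [0.4482 0.2513 0.1715] [-0.0089  1.      0.0009  0.0018] 0.038534532856284436 [-0.0558  0.5679 -0.7963]
slide_carton 0.8 [188.9 317.8] [0.4461 0.2489 0.01  ]
unit_blue_floor 0.88 [200.2 340.1] [0.4576 0.2717 0.01  ]
tube_rack 0.68 [193.  382.7] [0.4493 0.3144 0.01  ]
unit_blue_drawer_handle 0.7 [ 84.3 348.8] [0.351  0.2724 0.046 ]
```

View pics/w5.png

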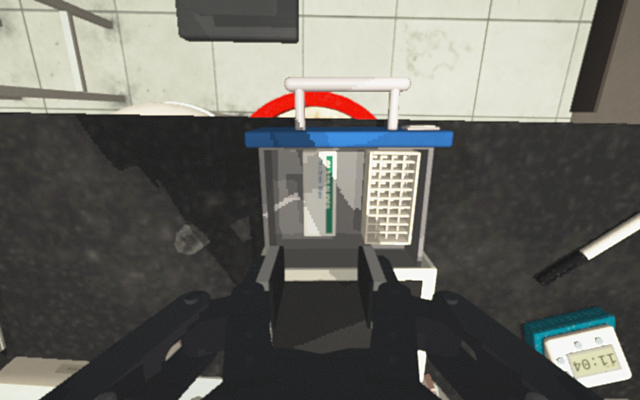

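The carton lies flat beside the rack at px (320,193), between the left wall and the rack. I'll go back to the handle to shut the drawer.

Request:
{"op": "servo_tool", "data": {
  "plan": [
    {"delta_pos": [0,0,0],"rot": [0,0,10],"gripper": 0.3},
    {"delta_pos": [0,0,0],"rot": [0,0,10],"gripper": 0.3},
    {"delta_pos": [0,0,0],"rot": [0,0,10],"gripper": 0.3},
    {"delta_pos": [0,0,0],"rot": [0,0,10],"gripper": 0.3},
    {"delta_pos": [0,0,0],"rot": [0,0,10],"gripper": 0.3}
  ]
}}

```text
t: 15.45
tool_pos: [0.4467, 0.2505, 0.1681]
tcp_rot: [0.417, 0.909, -0.001, -0.001]
contact_force: [-0.6, 0.5, 0.0]
finger_gap: 0.0255
finger_force: 0.0
```

Request:
{"op": "servo_tool", "data": {
  "plan": [
    {"delta_pos": [0,0,0],"rot": [0,0,10],"gripper": 0.3},
    {"delta_pos": [0,0,0],"rot": [0,0,10],"gripper": 0.3},
    {"delta_pos": [0,0,0],"rot": [0,0,10],"gripper": 0.3},
    {"delta_pos": [0,0,0],"rot": [0,0,10],"gripper": 0.3},
    {"delta_pos": [0.013,-0.04,0],"rot": [0,0,0],"gripper": 0.3}
  ]
}}

```text
t: 16.08
tool_pos: [0.4081, 0.2629, 0.1682]
tcp_rot: [0.703, 0.712, -0.0, 0.0]
contact_force: [-0.1, 0.0, -0.1]
finger_gap: 0.0255
finger_force: 0.0
```

Request:
{"op": "servo_tool", "data": {
  "plan": [
    {"delta_pos": [0.014,-0.055,0.02],"rot": [0,0,0],"gripper": 0.3},
    {"delta_pos": [0,0,0.03],"rot": [0,0,0],"gripper": 0.3},
    {"delta_pos": [0,0,0],"rot": [0,0,0],"gripper": 0.3},
    {"delta_pos": [0,0,0],"rot": [0,0,0],"gripper": 0.3}
  ]
}}

```text
t: 16.58
tool_pos: [0.3524, 0.2762, 0.1195]
tcp_rot: [0.701, 0.713, -0.0, -0.0]
contact_force: [-0.1, -0.1, -0.2]
finger_gap: 0.0256
finger_force: 0.0
```

Request:
{"op": "servo_tool", "data": {
  "plan": [
    {"delta_pos": [0,0,0.035],"rot": [0,0,0],"gripper": 0.3},
    {"delta_pos": [0,0,0.038],"rot": [0,0,0],"gripper": 0.3},
    {"delta_pos": [0,0,0],"rot": [0,0,0],"gripper": 0.3},
    {"delta_pos": [0,0,0],"rot": [0,0,0],"gripper": 0.3}
  ]
}}

```text
t: 17.08
tool_pos: [0.3525, 0.2763, 0.0474]
tcp_rot: [0.701, 0.713, 0.0, 0.0]
contact_force: [0.1, -0.8, 0.1]
finger_gap: 0.026
finger_force: 0.0
```

Request:
{"op": "servo_tool", "data": {
  "plan": [
    {"delta_pos": [0,0,0],"rot": [0,0,0],"gripper": 0.0},
    {"delta_pos": [0,0,0],"rot": [0,0,0],"gripper": 0.0},
    {"delta_pos": [0,0,0],"rot": [0,0,0],"gripper": 0.0},
    {"delta_pos": [0,0,0],"rot": [0,0,0],"gripper": 0.0}
  ],
  "newtons": 30
}}

```text
t: 17.58
tool_pos: [0.3527, 0.2766, 0.0477]
tcp_rot: [0.701, 0.713, 0.001, 0.0]
contact_force: [0.9, -2.3, 9.4]
finger_gap: 0.0099
finger_force: 29.3
```

Gripped. I'll push it shut slowly so the contents don't slide.

Request:
{"op": "servo_tool", "data": {
  "plan": [
    {"delta_pos": [0,0.005,0],"rot": [0,0,0],"gripper": 0.0},
    {"delta_pos": [0,0.01,0],"rot": [0,0,0],"gripper": 0.0},
    {"delta_pos": [0,0.012,0],"rot": [0,0,0],"gripper": 0.0},
    {"delta_pos": [0,0.012,0],"rot": [0,0,0],"gripper": 0.0},
    {"delta_pos": [0,0.012,0],"rot": [0,0,0],"gripper": 0.0}
  ]
}}

```text
t: 18.2
tool_pos: [0.4039, 0.2776, 0.0477]
tcp_rot: [0.701, 0.713, 0.001, 0.0]
contact_force: [-1.1, 3.3, 5.3]
finger_gap: 0.0099
finger_force: 29.2
```

Request:
{"op": "servo_tool", "data": {
  "plan": [
    {"delta_pos": [0,0.012,0],"rot": [0,0,0],"gripper": 0.0},
    {"delta_pos": [0,0.012,0],"rot": [0,0,0],"gripper": 0.0},
    {"delta_pos": [0,0.012,0],"rot": [0,0,0],"gripper": 0.0},
    {"delta_pos": [0,0.008,0],"rot": [0,0,0],"gripper": 0.0},
    {"delta_pos": [0,0.005,0],"rot": [0,0,0],"gripper": 0.0}
  ]
}}

```text
t: 18.82
tool_pos: [0.4532, 0.2786, 0.0477]
tcp_rot: [0.701, 0.713, 0.001, 0.0]
contact_force: [-1.3, 4.8, 7.0]
finger_gap: 0.0096
finger_force: 29.6
```

Request:
{"op": "servo_tool", "data": {
  "plan": [
    {"delta_pos": [0,0.003,0],"rot": [0,0,0],"gripper": 0.0},
    {"delta_pos": [0,0.002,0],"rot": [0,0,0],"gripper": 0.0},
    {"delta_pos": [0,0,0],"rot": [0,0,0],"gripper": 0.0}
  ]
}}

```text
t: 19.2
tool_pos: [0.4568, 0.2786, 0.0477]
tcp_rot: [0.701, 0.713, 0.0, -0.0]
contact_force: [-7.5, 6.6, 12.0]
finger_gap: 0.0094
finger_force: 30.1
```

Request:
{"op": "servo_tool", "data": {
  "plan": [
    {"delta_pos": [0,0.002,0],"rot": [0,0,0],"gripper": 0.0},
    {"delta_pos": [0,0,0],"rot": [0,0,0],"gripper": 0.0}
  ]
}}

```text
t: 19.45
tool_pos: [0.4569, 0.2786, 0.0476]
tcp_rot: [0.701, 0.713, -0.001, -0.001]
contact_force: [-19.5, 13.1, 20.0]
finger_gap: 0.0099
finger_force: 31.1
```

Request:
{"op": "servo_tool", "data": {
  "plan": [
    {"delta_pos": [0,-0.003,0],"rot": [0,0,0],"gripper": 0.3},
    {"delta_pos": [0,0,0],"rot": [0,0,0],"gripper": 0.3},
    {"delta_pos": [0,0,0],"rot": [0,0,0],"gripper": 0.3},
    {"delta_pos": [0,0,-0.03],"rot": [0,0,0],"gripper": 0.3},
    {"delta_pos": [0,0,-0.06],"rot": [0,0,0],"gripper": 0.3}
  ]
}}

```text
t: 20.08
tool_pos: [0.4548, 0.2772, 0.1356]
tcp_rot: [0.701, 0.713, -0.002, -0.001]
contact_force: [2.0, 0.4, -0.6]
finger_gap: 0.0257
finger_force: 0.0
```

Request:
{"op": "servo_tool", "data": {
  "plan": [
    {"delta_pos": [0,0,-0.06],"rot": [0,0,0],"gripper": 0.3},
    {"delta_pos": [0,0,-0.03],"rot": [0,0,0],"gripper": 0.3},
    {"delta_pos": [0,0,0],"rot": [0,0,0],"gripper": 0.3},
    {"delta_pos": [0,0,0],"rot": [0,0,0],"gripper": 0.3}
  ]
}}

```text
t: 20.58
tool_pos: [0.4556, 0.2778, 0.2258]
tcp_rot: [0.701, 0.713, -0.0, -0.0]
contact_force: [-0.1, -0.2, 0.4]
finger_gap: 0.0256
finger_force: 0.0
```

Run:
```python
from m import *
p,T=measure('w6.png',dict(unit_blue_drawer_handle=.046,unit_blue=0))
```

```text
20.625 [0.4554 0.2776 0.2253] [ 0.7008  0.7133 -0.0008 -0.0002] 0.025859520788796164 [-1.0891  0.7363 -1.2434]
unit_blue_drawer_handle 0.91 [190.4 323.4] [0.4573 0.2737 0.046 ]
unit_blue 0.7 [181.  408.1] [0.5604 0.2755 0.    ]
```

View pics/w6.png

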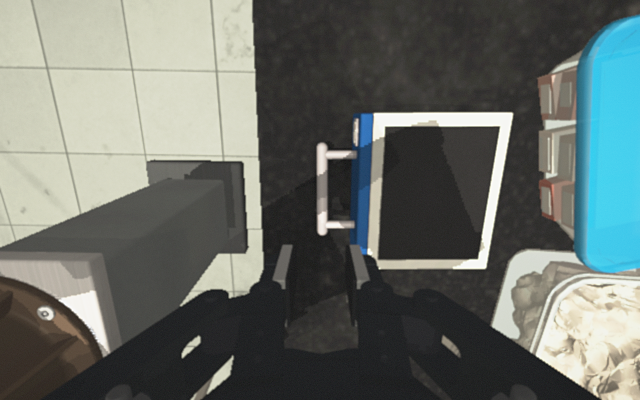

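The front plate is flush with the roof edge at column ~372, and the push ended on the stop after about 105 mm of travel. The arm is clear of everything.

```bash
python3 -c "
from rig import sign_off
print(sign_off())"
```

```text
the job is handed in; nothing more can be done
None
```

I've handed the job in: the carton is laid flat beside the rack in the blue drawer and the drawer is pushed shut to its stop. The hand-in call gave no verdict, and I couldn't see inside after shutting it.

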